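# Shut the guard door and hold the dead-man paddle at mid travel

### The arm

A 7-joint arm with a two-finger parallel gripper is mounted at the origin on a cart in front of the work surface, level with it; the furniture and walls round the work are solid. World frame = base frame: x ahead of the robot, y to its left, z up, the work surface at z = 0. Lengths are in m, angles in rad, forces in N, time in s.
With the tool pointing down it reaches from about 0.375 to 0.925 m from the base axis. Payload 3.1 kg.
Tool frame: the origin (TCP) lies on the centre line of the jaws, within the pads' length; the fingertips stand manip.finger_overhang ahead of it and the grasp point (between the pads) lies 2 mm behind it (manip.finger_overhang is the distance from the TCP to the fingertips, in m); z points along the fingers, y is the line along which they close (so a half turn about z gives the same grasp; the last joint's range is limited). The gripper opens to 85 mm and grips with 20 to 120 N. Pads are 22 mm wide; open, the fingers measure 114 mm over their backs; the gripper's body (76 mm by 85 mm) begins 54 mm behind the grasp point. The pads swing forward as they close: fully open they stand 13 mm farther back than shut.
Start: joints at [-1.348, 0.383, 0.044, 1.598, -0.018, 1.161, -0.05], TCP at [0.205, 0.617, 0.21] pointing down, gripper open.
Joint ranges: [-2.61, 2.61], [-0.41, 2.15], [-1.48, 1.57], [0, 2.5], [-1.57, 4.71], [0.05, 1.97], [-2.85, 2.85]. Speed limits (rad/s): [2.79, 2.79, 3.14, 3.14, 3.14, 3.14, 3.14].

### API

Orientations are given as a unit quaternion [x, y, z, w].
In Python, from station import manip, vision gives the robot as it stands.
- The arm moves only by the tool jog_arm, never from a script. Its argument "commands" is a list of rows, each a list of 2 entries, a list of its own where there are three numbers: the shift along the world's x, y, z in mm, then the turn about the world's z in rad. In form: [[[tx, ty, tz], roll], ...]. A call has 1 to 10 rows; each row is the pose to reach, as a shift and turn from the pose commanded when the call began; what a row does not reach only later rows make up. A row lasts 1/10 s, in which the tool goes at most 50 mm and 8.59 degrees, less where a joint would pass 70% of its speed; a pose out of reach is approached as far as the arm can. A call with a gripper value outside its range is refused whole. "claw" is the opening, from 0 (shut) to 1 (fully open), set as the call begins (left out, the last holds). The fingers move at their own pace and stop on an object; "force" is the grip in N (left out, the last holds). Time passes only in rows, so rows that repeat a pose let the fingers close. It gives the time, the measured TCP pose, the force, the opening and the grip force at its end, in the units of the state.
- manip.state(): the state, without advancing time (a new reading comes with each control period).
- vision.camera(name): name is "scene" or "top"; returns the picture (400x640x3 uint8, blue, green, red); there is no depth.
- vision.get_calibration(name): a dict with "camera_matrix" (3x3 intrinsics, pixels), "dist_coeffs" ([k1, k2, p1, p2, k3] as OpenCV has them; the pictures are not rectified), "pose" (4x4, takes a point from camera to world coordinates). Camera axes: x right, y down, z forward; pixel columns grow to the right and rows downward; lengths in m; the calibration is good to about 2 mm. A picture is of the moment at which its call begins. get_calibration takes no time and is no camera call.
- manip.sign_off(): hands the job in; it is judged then, once.
Trained networks look in the newest picture that a camera, given by its name, has taken for a name from the list of things; names that differ only in an ending like _2 or _b are one class to them, and where a whole thing is asked for, a point or a joint stands for the part that bears it (a point fixed in the world has none). Each returns a list of dicts, best first, with "confidence" (0 to 1); they miss things now and then, are a little off and sometimes report something else, mostly with a low value. They report only what shows in the picture. A call takes as long as a camera call.
- vision.cut_out(camera, name): "region" (400x640 bool, what is visible of it) and "location" ([column, row] in pixels, amid what is visible of it).
- vision.landmark_of(camera, name): "location" ([column, row] in pixels: a listed point, or the origin of a listed thing).
The state is a dict: "clock": time; "joint_positions": joint angles; "joint_velocities": joint speeds; "tau": joint torques, N m; "position": TCP position; "tcp_rot": TCP orientation; "contact_force": force on the tool from outside, world axes, zero at the start; "ft_torque": the same for the moment, N m; "opening": finger opening in m; "gripper_force": force on a finger pad.
Only numpy, scipy, OpenCV 4.12 (cv2) and the standard library are available. Lean on these libraries where they do the work, as an engineer would, in place of code of your own. Each camera call takes 0.05 s, during which the arm holds its last target. There are 200 camera calls.

### The job

Run the pellet spinner: push its open guard door shut until it clicks home on its ball catch, and only then press the sprung dead-man paddle of the unit beside it down to the middle of its travel. Keep it there for at least three seconds and finish while still holding it there; never squeeze it right through to its bottom stop, since that trips it, and leave the loose things round about where they stand.

Things in the scene. Friction and masses are not known exactly. Their poses are not given: they have to be found in the camera images.
- chamber: the pellet spinner: grey box-shaped chamber, 120 (x) x 140 (y) x 140 mm high, fixed to the worktop; open front on its -x side, closed by the guard door. Origin at the centre of its underside, z up; its front faces its own -x, roughly toward the robot
- door (a joint): guard door angle, rad: 0 = shut and seated on the catch, grows as the door swings out toward the robot; starts between 0.35 and 0.8. No spring: it stays where it is left, until near 0.14 rad it meets a sprung ball catch. About 5 N at the push pad takes it over; once past the hump (near 0.06 rad) the catch pulls it to 0 and keeps it there
- door_push (a point): centre of the outer face of the black rubber push pad (28 mm wide, 40 mm high) near the free edge of the door, 118 mm along the door from the hinge line, 110 mm above the worktop. It moves with the door (aluminium frame, clear pane, 136 mm wide, 10 mm thick, from 22 to 136 mm above the worktop). Axes: x inward along the door's normal, y along the door toward the hinge, z up
- door_hinge_line (a point): point on the door's vertical hinge line at the height of the push pad, at the left (+y) front edge of the chamber. Seen from above, the closed door runs from here along the chamber's -y; its outer face (the pad's face) lies 14 mm in front of the line through this point
- deadman: the dead-man unit: grey low housing, 150 (x) x 80 (y) x 45 mm high, fixed right of the chamber on a dark plinth that raises it 2 to 30 mm above the worktop. Origin at the centre of the housing's underside, on the plinth; its own +x points away from the robot. A small upright scale plate with three ticks (up, middle, bottom) stands at its left side
- paddle (a joint): angle of the sprung paddle, rad: 0 = released and fully up (tilted 0.30 rad above level), 0.30 = down on its bottom stop (level), 0.15 = the middle of its travel, which is where it is to be held. Its spring pushes it back up; at the pad it takes about 3 N to start it, 5.5 N at the middle and 8 N at the bottom
- paddle_pad (a point): centre of the top face of the black ribbed rubber pad (42 x 46 mm) at the robot-side end of the 50 mm wide paddle, 105 mm from the paddle's hinge axis; 88 mm above the housing's underside when released, 73 mm at mid travel, 57 mm at the bottom stop
- paddle_axis (a point): middle of the paddle's level hinge axis (along the unit's y), at the far end of the housing, 50 mm above the housing's underside
- mouse: bystander: black computer mouse, 115 x 55 x 38 mm, origin under its middle
- jar: bystander: white screw-cap jar, 62 mm across, 92 mm high, origin under its middle
- timer: bystander: small bench timer, 58 x 66 x 20 mm, origin under its middle
- vial: bystander: small clear snap-cap vial, 24 mm across, 54 mm high, stands between chamber and dead-man unit, origin under its middle
- die: bystander: white die plunger, a waisted cylinder 43 mm across, 60 mm high, origin under its middle
- pellet: bystander: flat round pellet holder, 50 mm across, 14 mm high, origin under its middle
- vial_b: bystander: small clear snap-cap vial, 24 mm across, 54 mm high, stands alone nearer the robot, origin under its middle
- tape: bystander: roll of tape lying flat, 96 mm across, 25 mm high, origin under its middle

How it is judged:
By the outcome, as a careful person would: the job done as asked, in the order asked, and still so for the second after the job is handed in, while the arm keeps its last pose, push and grip.
It also fails if it takes over 51 s, if anything falls off the work surface, if the arm or the gripper's body presses on something with over 40 N, if the wrist force passes 120 N, or if a joint passes its speed limit or range.

## Working session

There is one attempt and no reset: what is moved stays moved. The work goes in short steps, Python scripts to look and compute and a tool call to move; the robot and the scene stay as the last step left them, time stands still between calls to the robot, and variables do not carry over. Pictures are saved under pics/ and viewed, at most 10 in all, crops included, and the job is handed in when it is done.

Besides the shell and the picture viewer there is one more tool, called after "Emit:" in YAML: its name, and indented under it one key for each argument. jog_arm: Moves the arm, as the interface text tells. Its arguments: {"type":"object","properties":{"commands":{"type":"array"},"claw":{"type":"number"},"force":{"type":"number"}},"required":["commands"]}

```bash
mkdir -p pics; ls; cat > h.py <<'E'
import numpy as np, cv2
from station import manip, vision
def ray(cam,px):
    c=vision.get_calibration(cam);K=np.array(c["camera_matrix"]);d=np.array(c["dist_coeffs"]);T=np.array(c["pose"])
    u=cv2.undistortPoints(np.array([[px]],float),K,d)[0,0]
    return T[:3,3],T[:3,:3]@np.array([u[0],u[1],1.])
def at_z(cam,px,z):
    o,r=ray(cam,px);return o+r*(z-o[2])/r[2]
def tri(pairs):
    A=np.zeros((3,3));b=np.zeros(3);L=[]
    for cam,px in pairs:
        o,r=ray(cam,px);r=r/np.linalg.norm(r);P=np.eye(3)-np.outer(r,r);A+=P;b+=P@o;L.append((o,P))
    x=np.linalg.solve(A,b);return x,[np.linalg.norm(P@(x-o)) for o,P in L]
def proj(cam,p):
    c=vision.get_calibration(cam);T=np.linalg.inv(np.array(c["pose"]))
    return cv2.projectPoints(np.array([p],float),cv2.Rodrigues(T[:3,:3])[0],T[:3,3],np.array(c["camera_matrix"]),np.array(c["dist_coeffs"]))[0][0,0]
E
python3 - <<'E'
from h import *
print(manip.finger_overhang, manip.state())
for c in("scene","top"):
    cv2.imwrite(f"pics/{c}0.png",vision.camera(c))
D={}
for n in["chamber","door_push","door_hinge_line","deadman","paddle_pad","paddle_axis","vial","die","pellet","jar","timer","mouse","tape"]:
    D[n]={}
    for c in("scene","top"):
        r=vision.landmark_of(c,n);print(n,c,[(np.round(x["location"],1),round(x["confidence"],2)) for x in r[:3]])
        if r:D[n][c]=r[0]["location"]
    if len(D[n])==2:
        x,e=tri(list(D[n].items()));print("   ",x.round(4),np.round(e,4))
print(manip.state()["clock"])
E
```

```text
pics
0.017 {'clock': 0.0, 'joint_positions': array([-1.34784118,  0.38382704,  0.04380577,  1.59955439, -0.01786529,
        1.1611902 , -0.04989395]), 'joint_velocities': array([-5.99679969e-04,  4.07296920e-04, -7.86498748e-04,  4.81822998e-04,
       -4.92876037e-05,  1.97568400e-03,  5.92551490e-04]), 'tau': array([ 7.16177897e-05, -4.33454561e+01,  1.02435809e+00, -2.49510384e+01,
        1.04648899e-02,  1.12023079e-02,  3.75233455e-06]), 'position': array([0.20462498, 0.61591497, 0.20850101]), 'tcp_rot': array([ 1.59628545e-01,  9.87176303e-01, -1.28732424e-03, -1.27291311e-04]), 'contact_force': array([-0.03315809,  0.40632057,  0.63701924]), 'ft_torque': array([-0.0208194 , -0.00875496,  0.02907781]), 'gripper_force': 0.0, 'opening': 0.08570785853416374}
chamber scene [(array([295.5, 182.8]), 0.79)]
chamber top [(array([273.4, 198.3]), 0.92)]
    [0.6105 0.1136 0.0191] [0.0045 0.0045]
door_push scene [(array([322.1, 136.1]), 0.75), (array([271.9, 201. ]), 0.66)]
door_push top [(array([283.7, 236.3]), 0.75)]
    [0.4947 0.0097 0.4331] [0.0645 0.0645]
door_hinge_line scene [(a
[... 1091 characters left out ...]
280.8]), 0.65)]
    [ 0.386  -0.1155 -0.0241] [0.0027 0.0027]
jar scene [(array([217.8, 194.2]), 0.55), (array([377.8, 242.7]), 0.29)]
jar top [(array([223.6, 261.6]), 0.87)]
    [0.4392 0.2395 0.0452] [0.0007 0.0007]
timer scene [(array([225.7, 230.7]), 0.84)]
timer top [(array([303.1, 198. ]), 0.56), (array([249.4, 282.9]), 0.55)]
    [0.4233 0.0143 0.3684] [0.1086 0.1086]
mouse scene [(array([339.4, 336.2]), 0.69)]
mouse top [(array([401.4, 282.2]), 0.94)]
    [ 0.3756 -0.2341 -0.0234] [0.008 0.008]
tape scene [(array([320.4, 131.7]), 0.71), (array([307.8, 302.9]), 0.29)]
tape top [(array([253.1, 141.4]), 0.84), (array([247.3, 284.8]), 0.18)]
    [0.7785 0.1696 0.0263] [0.0005 0.0005]
1.4
```

```bash
python3 - <<'E'
import cv2
a=cv2.imread("pics/scene0.png")[100:360,190:490];cv2.imwrite("pics/s0c.png",cv2.resize(a,None,fx=2.3,fy=2.3,interpolation=cv2.INTER_CUBIC))
a=cv2.imread("pics/top0.png")[120:320,190:450];cv2.imwrite("pics/t0c.png",cv2.resize(a,None,fx=3,fy=3,interpolation=cv2.INTER_CUBIC))
E
```

```text
(no output)
```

View pics/s0c.png

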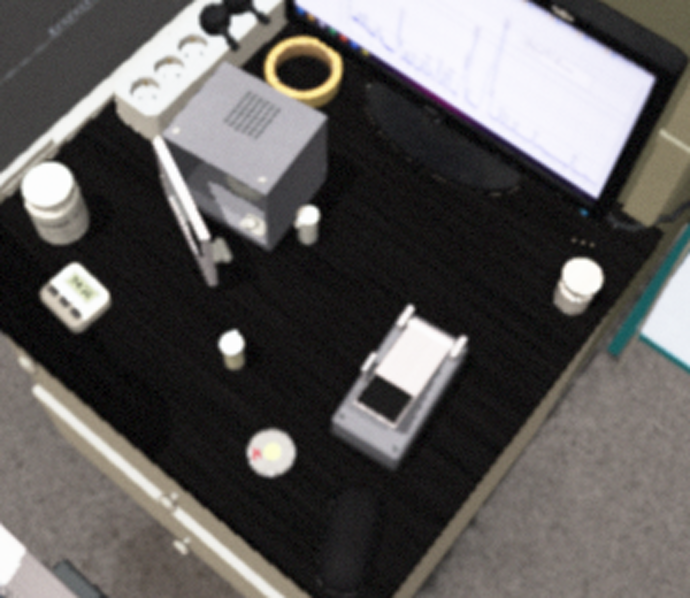

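View pics/t0c.png

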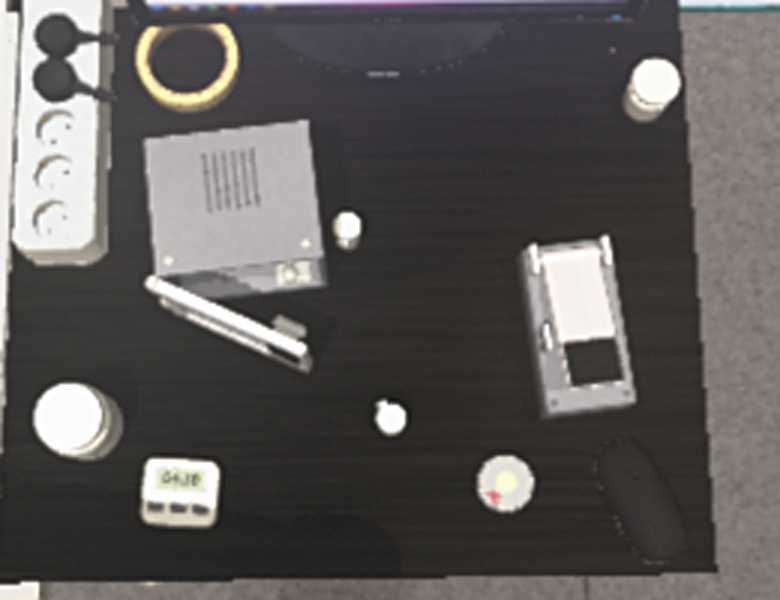

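The scene crop shows the open guard door with its hinge at about (155,140) and its free edge at about (212,275), the dead-man unit's pad at (383,398), and a vial at (308,225). The top crop shows the door's top edge running from (150,282) to (308,355), the pad at (594,362), the chamber top's corners, and vial_b at (391,417). Next I'll zoom in for precise corners.

```bash
python3 - <<'E'
import cv2,numpy as np
s=cv2.imread("pics/scene0.png");t=cv2.imread("pics/top0.png")
def crop(im,x,y,w,h,W=398,H=298):
    c=cv2.resize(im[y:y+h,x:x+w],(W,H),interpolation=cv2.INTER_CUBIC)
    c=cv2.convertScaleAbs(c,alpha=1.6,beta=10)
    k=W/w
    for i in range(0,w,10):
        cv2.line(c,(int(i*k),0),(int(i*k),6 if (x+i)%50 else 14),(0,255,255),1)
        if (x+i)%20==0: cv2.putText(c,str(x+i),(int(i*k)+1,24),0,.35,(0,255,255),1)
    k=H/h
    for i in range(0,h,10):
        cv2.line(c,(0,int(i*k)),(6,int(i*k)),(0,255,255),1)
        if (y+i)%20==0: cv2.putText(c,str(y+i),(8,int(i*k)+4),0,.35,(0,255,255),1)
    return c
m=np.vstack([np.hstack([crop(s,320,230,80,60),crop(t,350,190,96,72)]),np.hstack([crop(s,240,120,104,108//1*78//108),crop(t,230,155,80,95)])])
cv2.imwrite("pics/m.png",m)
from h import *
for c in("scene","top"): print(c,np.round(vision.get_calibration(c)["pose"],3).tolist())
E
```

```text
scene [[0.638, -0.68, 0.36, 0.167], [-0.77, -0.562, 0.302, -0.349], [-0.003, -0.47, -0.883, 1.102], [0.0, 0.0, 0.0, 1.0]]
top [[-0.014, -0.976, 0.219, 0.334], [-1.0, 0.014, -0.001, 0.002], [-0.002, -0.219, -0.976, 1.247], [0.0, 0.0, 0.0, 1.0]]
```

View pics/m.png

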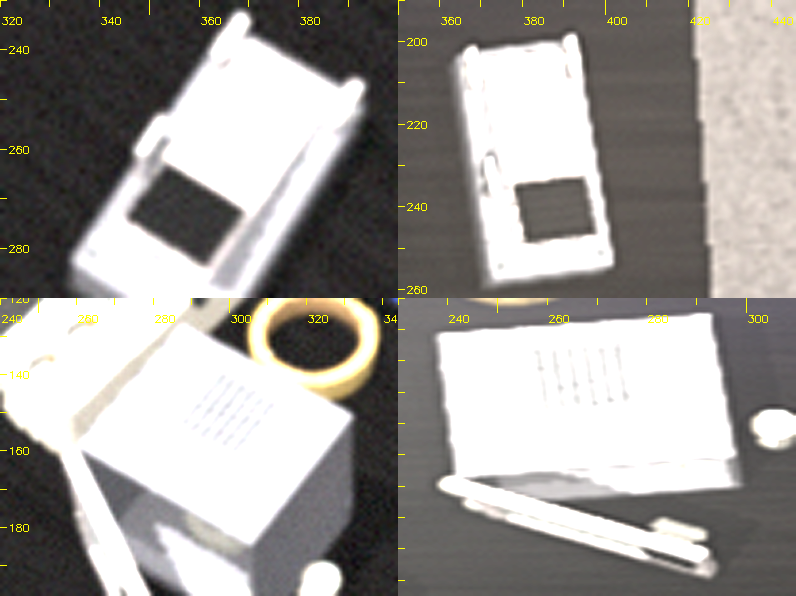

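```bash
python3 - <<'E'
from h import *
pt=np.array
print("pad",tri([("scene",(357.4,272.6)),("top",(388.1,240.4))]))
T=[(238,166.8),(293.3,160.1),(298.1,206),(241.5,212.4)];S=[(289.1,128.3),(332,149.8),(305.8,185.2),(261.7,160)]
C=[]
for a,b in zip(S,T):
    print("ch",at_z("top",b,.14).round(4),at_z("scene",a,.14).round(4))
# pad yaw
px=lambda p:((p[0]-398)/4.146+350,p[1]/4.146+190)
c=[at_z("top",px(p),.11) for p in [(517,183),(590,176),(594,234),(523,243)]]
print("pad corners",pt(c).round(4).tolist())
for p in [(238.4,214.3),(292.3,235.6)]: print("door top",at_z("top",p,.136).round(4))
# scene door top edge: s0c coords
for p in [(157,140),(212,240),(215,280)]: print("door sc",at_z("scene",(p[0]/2.3+190,p[1]/2.3+100),.136).round(4))
for n,(a,z) in {"vial":((322.5,204.2),0),"vial_b":((291.1,257.9),0)}.items(): print(n,at_z("scene",a,z))
print("vial_b top",at_z("top",(391/3+190,417/3+120),.054),"vial top",at_z("top",(347/3+190,222/3+120),.054))
print(manip.state()["clock"])
E
```

```text
pad (array([ 0.48255999, -0.18599625,  0.10492958]), [np.float64(0.0005643062713505463), np.float64(0.000564306271350555)])
ch [0.6701 0.191  0.14  ] [0.6701 0.1848 0.14  ]
ch [0.6858 0.0508 0.14  ] [0.6886 0.0561 0.14  ]
ch [0.5664 0.0393 0.14  ] [0.568  0.0398 0.14  ]
ch [0.5522 0.1797 0.14  ] [0.553  0.1723 0.14  ]
pad corners [[0.4976, -0.162, 0.11], [0.5012, -0.2065, 0.11], [0.4659, -0.2071, 0.11], [0.4611, -0.164, 0.11]]
door top [0.5483 0.1879 0.136 ]
door top [0.4932 0.0542 0.136 ]
door sc [0.5472 0.1794 0.136 ]
door sc [0.494  0.0505 0.136 ]
door sc [0.4619 0.0175 0.136 ]
vial [0.61010893 0.02271393 0.        ]
vial_b [ 0.43958218 -0.01438302  0.        ]
vial_b top [ 0.44241027 -0.01489846  0.054     ] vial top [0.61725181 0.02163833 0.054     ]
1.4
```

Guard door angle is about 0.50 rad, with the pad face near (0.495, 0.073) now and (0.551, 0.058) when shut. The dead-man pad is near (0.482, -0.186, 0.107). I'll move to the front of the door with the jaws shut.

Emit:
jog_arm:
  commands:
    - [[20, -41, 0], 0.1]
    - [[40, -82, 0], 0.2]
    - [[60, -123, 0], 0.3]
    - [[80, -165, 0], 0.4]
    - [[100, -206, 0], 0.4]
    - [[120, -247, 0], 0.4]
    - [[140, -288, 0], 0.4]
    - [[160, -329, 0], 0.4]
    - [[180, -370, 0], 0.4]
    - [[200, -411, 0], 0.4]
  claw: 0
  force: 60

```text
clock: 2.4
position: [0.4056, 0.2042, 0.2103]
tcp_rot: [-0.04, 0.999, 0.0, 0.0]
contact_force: [0.3, 0.3, -1.2]
opening: -0.0001
gripper_force: 0.0
```

Emit:
jog_arm:
  commands:
    - [[18, -39, 0], 0]
    - [[36, -78, 0], 0]
    - [[54, -116, -10], 0]
    - [[54, -116, -55], 0]
    - [[54, -116, -95], 0]
    - [[54, -116, -97], 0]
    - [[54, -116, -97], 0]

```text
clock: 3.1
position: [0.4584, 0.0897, 0.1127]
tcp_rot: [-0.04, 0.999, -0.0, -0.001]
contact_force: [-0.1, 0.3, 0.1]
opening: 0.0003
gripper_force: 0.0
```

```bash
python3 - <<'E'
from h import *
print(manip.state()["position"],manip.state()["contact_force"],manip.state()["joint_positions"].round(2))
s=vision.camera("scene")[100:240,200:400];t=vision.camera("top")[140:280,200:400]
cv2.imwrite("pics/a1.png",cv2.resize(np.hstack([s,t]),None,fx=2,fy=2,interpolation=cv2.INTER_CUBIC))
E
```

```text
[0.45836313 0.08972125 0.11269723] [-0.13466712  0.28543072  0.0805804 ] [-0.68  0.16  0.43  2.13 -0.09  0.87  1.45]
```

View pics/a1.png

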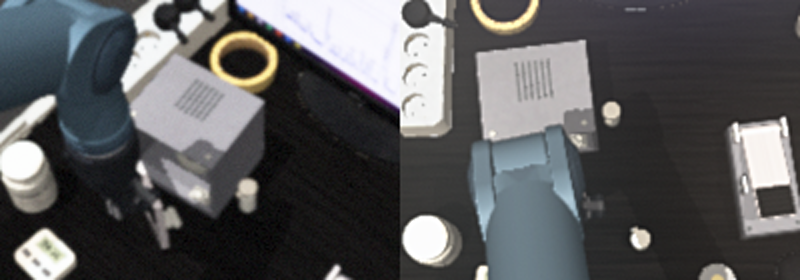

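The left half (scene) shows the shut fingers standing left of the open guard door, near (150,195). In the right half (top) the arm hides the door. I'll push along the pad's arc and stop short of the catch.

Emit:
jog_arm:
  commands:
    - [[10, -6, 0], 0]
    - [[20, -11, 0], 0]
    - [[26, -14, 0], 0]
    - [[32, -16, 0], 0]
    - [[38, -19, 0], 0]
    - [[44, -21, 0], 0]
    - [[50, -23, 0], 0]
    - [[56, -25, 0], 0]
    - [[60, -27, 0], 0]
    - [[62, -28, 0], 0]

```text
clock: 4.2
position: [0.5234, 0.0626, 0.1144]
tcp_rot: [-0.039, 0.999, 0.001, 0.002]
contact_force: [0.4, 2.3, 6.7]
opening: -0.0003
gripper_force: 2.9
```

Emit:
jog_arm:
  commands:
    - [[0, 0, 0], 0]
    - [[0, 0, 0], 0]

```text
clock: 4.4
position: [0.5235, 0.0627, 0.1144]
tcp_rot: [-0.04, 0.999, 0.001, 0.002]
contact_force: [1.0, 1.2, 5.2]
opening: 0.0003
gripper_force: 2.6
```

```bash
python3 - <<'E'
from h import *
print(manip.state())
s=vision.camera("scene")[110:230,230:390];t=vision.camera("top")[150:270,220:380]
cv2.imwrite("pics/a2.png",cv2.resize(np.hstack([s,t]),None,fx=2.5,fy=2.5,interpolation=cv2.INTER_CUBIC))
E
```

```text
{'clock': 4.4, 'joint_positions': array([-0.59052003,  0.2776667 ,  0.44820005,  1.99852783, -0.15419571,
        0.89274328,  1.58959934]), 'joint_velocities': array([-0.00125657, -0.00145773,  0.00020813,  0.00228044,  0.00067971,
        0.00074477,  0.00080814]), 'tau': array([ 6.75684549e-01, -2.86097181e+01,  3.65329139e+00, -1.84685916e+01,
        2.97052469e-01,  2.51951013e-01, -1.76545320e-02]), 'position': array([0.52354018, 0.06270254, 0.11444365]), 'tcp_rot': array([-3.97699318e-02,  9.99206030e-01,  6.88913509e-04,  2.27747972e-03]), 'contact_force': array([0.9626739 , 1.16268399, 5.18167437]), 'ft_torque': array([ 0.25482781, -0.18896382,  0.02988979]), 'gripper_force': 2.564842882566154, 'opening': 0.00030519758463214467}
```

View pics/a2.png

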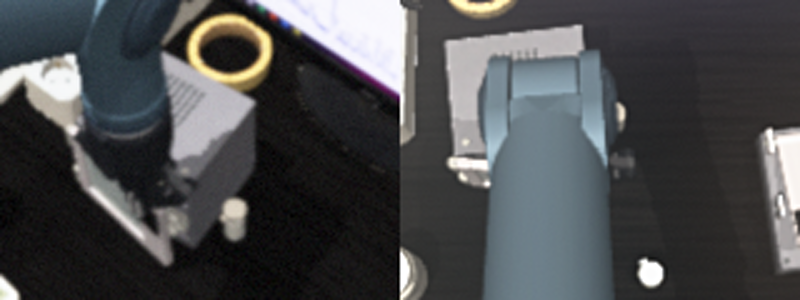

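```bash
python3 - <<'E'
from h import *
f=lambda p:tuple(((proj("scene",p)-[230,110])*2.5).round(0))
print("tip",f((.5235,.0627,.0974)),"tcp",f((.5235,.0627,.1144)),"body",f((.5235,.0627,.17)))
H=np.array([.553,.177])
for th in(0,.1,.15,.2,.25,.3,.4,.5):
    a=th-.105;d=np.array([-np.sin(a),-np.cos(a)]);n=np.array([-np.cos(a),np.sin(a)])
    P=lambda l,o,z:(*(H+l*d+o*n),z)
    print(th,"fb",f(P(.136,.014,.022)),"ft",f(P(.136,.014,.136)),"pad",f(P(.118,.014,.11)),np.round(P(.118,.014,.11),4),"hinge b",f(P(0,.014,.022)))
E
```

```text
tip (np.float64(144.0), np.float64(227.0)) tcp (np.float64(143.0), np.float64(219.0)) body (np.float64(139.0), np.float64(190.0))
0 fb (np.float64(184.0), np.float64(253.0)) ft (np.float64(179.0), np.float64(200.0)) pad (np.float64(166.0), np.float64(204.0)) [0.5514 0.0582 0.11  ] hinge b (np.float64(81.0), np.float64(191.0))
0.1 fb (np.float64(175.0), np.float64(262.0)) ft (np.float64(170.0), np.float64(209.0)) pad (np.float64(157.0), np.float64(212.0)) [0.5396 0.0589 0.11  ] hinge b (np.float64(80.0), np.float64(191.0))
0.15 fb (np.float64(170.0), np.float64(266.0)) ft (np.float64(164.0), np.float64(213.0)) pad (np.float64(153.0), np.float64(215.0)) [0.5337 0.0597 0.11  ] hinge b (np.float64(80.0), np.float64(190.0))
0.2 fb (np.float64(165.0), np.float64(270.0)) ft (np.float64(159.0), np.float64(217.0)) pad (np.float64(148.0), np.float64(219.0)) [0.5279 0.0609 0.11  ] hinge b (np.float64(79.0), np.float64(190.0))
0.25 fb (np.float64(160.0), np.float64(273.0)) ft (np.float64(153.0), np.float64(221.0)) pad (np.float64(143.0), np.float64(222.0)) [0.5221 0.0623 0.11  ] hinge b (np.float64(79.0), np.float64(190.0))
0.3 fb (np.float64(154.0), np.float64(277.0)) ft (np.float64(147.0), np.float64(225.0)) pad (np.float64(138.0), np.float64(225.0)) [0.5164 0.0639 0.11  ] hinge b (np.float64(79.0), np.float64(189.0))
0.4 fb (np.float64(143.0), np.float64(283.0)) ft (np.float64(134.0), np.float64(231.0)) pad (np.float64(127.0), np.float64(230.0)) [0.5053 0.0682 0.11  ] hinge b (np.float64(78.0), np.float64(188.0))
0.5 fb (np.float64(131.0), np.float64(287.0)) ft (np.float64(121.0), np.float64(237.0)) pad (np.float64(116.0), np.float64(234.0)) [0.4947 0.0735 0.11  ] hinge b (np.float64(77.0), np.float64(187.0))
```

```bash
python3 - <<'E'
import cv2,numpy as np
from h import *
a=vision.camera("scene")[130:225,250:350];cv2.imwrite("pics/a3.png",cv2.resize(cv2.convertScaleAbs(a,alpha=1.5,beta=10),None,fx=6,fy=6,interpolation=cv2.INTER_CUBIC))
E
```

```text
(no output)
```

View pics/a3.png

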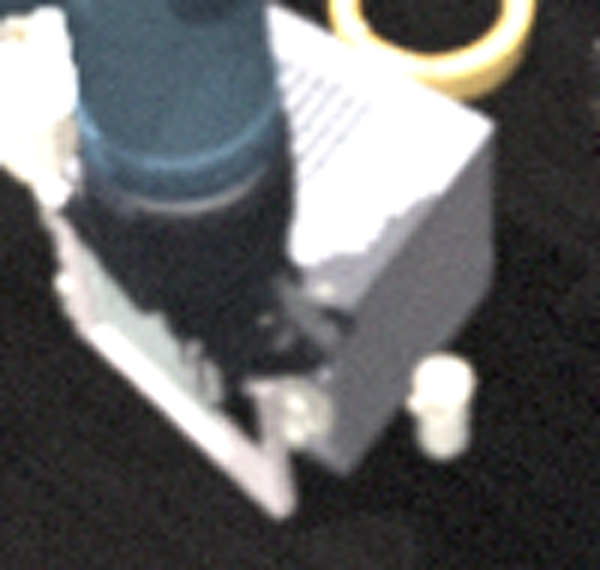

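The door's free bottom corner is at about (282,518) in this crop, which fits a door angle of about 0.17 rad, so it has followed the push and is now at the catch. The 5 N upward force suggests the gripper body is touching something, so I'll rise a little and read the force.

Emit:
jog_arm:
  commands:
    - [[-2, 0, 4], 0]
    - [[-2, 0, 10], 0]
    - [[-2, 0, 10], 0]
    - [[-2, 0, 10], 0]

```text
clock: 4.95
position: [0.5187, 0.0616, 0.1228]
tcp_rot: [-0.04, 0.999, -0.0, -0.0]
contact_force: [0.0, -0.1, -0.5]
opening: -0.0001
gripper_force: 0.0
```

Emit:
jog_arm:
  commands:
    - [[4, -1, 2], 0]
    - [[8, -1, 2], 0]
    - [[11, -2, 2], 0]
    - [[13, -2, 2], 0]
    - [[15, -2, 2], 0]
    - [[15, -2, 2], 0]

```text
clock: 5.55
position: [0.5342, 0.0598, 0.1248]
tcp_rot: [-0.04, 0.999, -0.0, 0.0]
contact_force: [1.3, -0.7, 0.3]
opening: 0.0002
gripper_force: 0.0
```

Emit:
jog_arm:
  commands:
    - [[2, 0, 0], 0]
    - [[4, 0, 0], 0]
    - [[4, 0, 0], 0]

```text
clock: 5.85
position: [0.5383, 0.0599, 0.1249]
tcp_rot: [-0.04, 0.999, -0.0, 0.0]
contact_force: [-0.3, -0.1, -0.5]
opening: 0.0002
gripper_force: 0.0
```

```bash
python3 - <<'E'
import cv2,numpy as np
from h import *
a=vision.camera("scene")[130:225,250:350];cv2.imwrite("pics/a4.png",cv2.resize(cv2.convertScaleAbs(a,alpha=1.5,beta=10),None,fx=6,fy=6,interpolation=cv2.INTER_CUBIC))
E
```

```text
(no output)
```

View pics/a4.png

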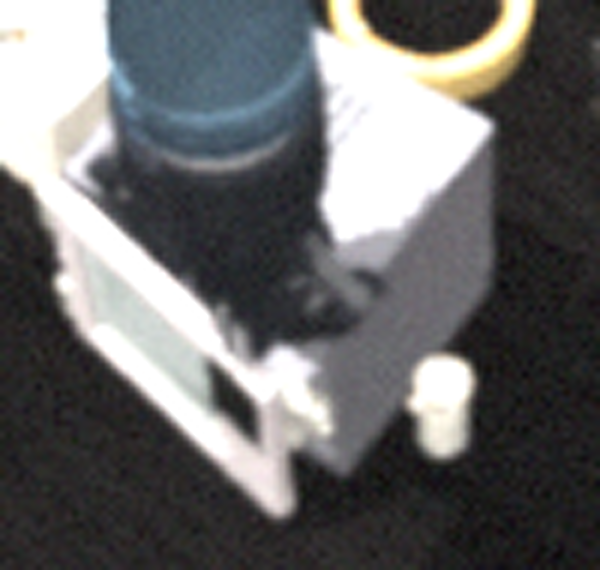

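The crop shows the door standing unobstructed at about 0.17 rad, with its black pad visible at (235,395). The fingers are above and behind its top rail, near (230,335), so they rode over the door and did not stay in front of it. I'll check the heights.

```bash
python3 - <<'E'
from h import *
f=lambda p:((proj("scene",p)-[250,130])*6).round(0)
for z in(.09,.108,.125,.142,.16): print(z,f((.5383,.0599,z)),f((.5273,.0745,z)),f((.5273,.0455,z)))
T=[(238,166.8),(293.3,160.1),(298.1,206),(241.5,212.4)];S=[(289.1,128.3),(332,149.8),(305.8,185.2),(261.7,160)]
for a,b in zip(S,T): x,e=tri([("scene",a),("top",b)]);print("roof",x.round(4),e[0].round(4))
# door free-edge top corner and others in a4 at px
g=lambda p:(p[0]/6+250,p[1]/6+130)
print("free top a4",g((280,380)),at_z("scene",g((275,375)),.136),"free bottom",at_z("scene",g((282,518)),.022))
H=np.array([.553,.177])
for th in(.1,.15,.2):
    a=th-.105;d=np.array([-np.sin(a),-np.cos(a)]);n=np.array([-np.cos(a),np.sin(a)])
    P=lambda l,o,z:(*(H+l*d+o*n),z)
    print(th,"ft",f(P(.136,.014,.136)),"fb",f(P(.136,.014,.022)),"pad c",f(P(.118,.014,.11)),"bot",f(P(.118,.014,.09)),"ht",f(P(0,.014,.136)),"hb",f(P(0,.014,.022)))
E
```

```text
0.09 [256. 412.] [213. 410.] [265. 450.]
0.108 [254. 391.] [209. 390.] [262. 429.]
0.125 [251. 371.] [206. 369.] [260. 409.]
0.142 [248. 351.] [203. 349.] [257. 389.]
0.16 [246. 328.] [199. 326.] [254. 367.]
roof [0.6754 0.1925 0.1272] 0.0015
roof [0.6813 0.0503 0.1537] 0.0001
roof [0.5664 0.039  0.1426] 0.0006
roof [0.5569 0.1811 0.1255] 0.0021
free top a4 (296.6666666666667, 193.33333333333334) [0.53896503 0.04669924 0.136     ] free bottom [0.53101723 0.0438875  0.022     ]
0.1 ft [287. 382.] fb [300. 508.] pad c [257. 388.] bot [260. 411.] ht [ 40. 201.] hb [ 73. 338.]
0.15 ft [274. 392.] fb [288. 518.] pad c [246. 397.] bot [249. 420.] ht [ 39. 200.] hb [ 72. 337.]
0.2 ft [261. 402.] fb [276. 527.] pad c [235. 405.] bot [238. 428.] ht [ 38. 199.] hb [ 70. 336.]
```

The force and torque fit the fingertips resting on the door's top edge, so the tips may sit higher than the overhang implies. I'll back off and touch the bare worktop to calibrate tip height.

Emit:
jog_arm:
  commands:
    - [[0, 0, 40], 0]
    - [[-40, 12, 40], 0]
    - [[-78, 25, 40], 0]
    - [[-83, 28, 0], 0]
    - [[-83, 28, -45], 0]
    - [[-83, 28, -85], 0]
    - [[-83, 28, -95], 0]
    - [[-83, 28, -95], 0]

```text
clock: 6.7
position: [0.4534, 0.0872, 0.0287]
tcp_rot: [-0.04, 0.999, -0.001, -0.002]
contact_force: [0.2, -0.6, 0.7]
opening: 0.0002
gripper_force: 0.0
```

```bash
python3 - <<'E'
import cv2,numpy as np
from h import *
s=manip.state();print(s["position"],s["contact_force"])
p=s["position"];f=lambda q:((proj("scene",q)-[230,130])*4).round(0)
for dz in(-.017,0,.02,.05): print(dz,f(p+[0,0,dz]))
a=vision.camera("scene")[130:260,230:380];cv2.imwrite("pics/a5.png",cv2.resize(cv2.convertScaleAbs(a,alpha=2,beta=15),None,fx=4,fy=4,interpolation=cv2.INTER_CUBIC))
E
```

```text
[0.45342664 0.08719634 0.02870634] [ 0.15336158 -0.57955102  0.65449237]
-0.017 [141. 397.]
0 [138. 386.]
0.02 [134. 372.]
0.05 [129. 352.]
```

View pics/a5.png

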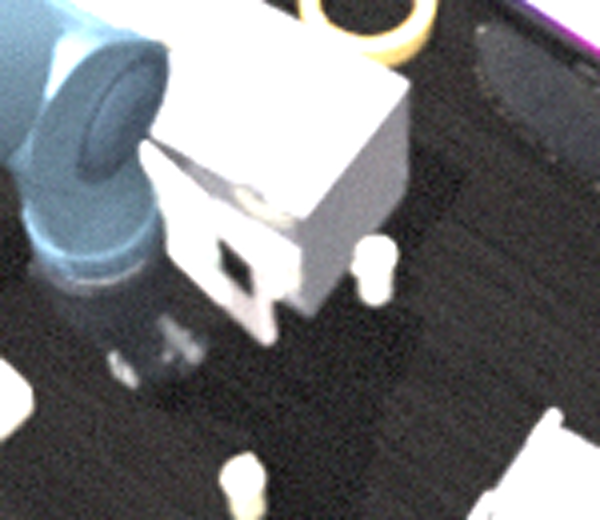

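The crop shows the gripper low at about (150,385), roughly at the predicted tip. The door stands nearly shut with its black pad at (235,260). I'll touch the worktop to settle the height.

Emit:
jog_arm:
  commands:
    - [[0, 0, -4], 0]
    - [[0, 0, -8], 0]
    - [[0, 0, -11], 0]
    - [[0, 0, -13], 0]
    - [[0, 0, -13], 0]

```text
clock: 7.25
position: [0.4549, 0.0878, 0.0169]
tcp_rot: [-0.04, 0.999, 0.0, -0.0]
contact_force: [-0.5, 0.5, 0.8]
opening: 0.0005
gripper_force: 0.0
```

```bash
python3 - <<'E'
from h import *
s=manip.state();print(s["position"],s["contact_force"],s["clock"])
vision.camera("scene");vision.camera("top")
g=(235/4+230,260/4+130)
print("pad click",at_z("scene",g,.11))
for n in("door_push","door_hinge_line"):
  L=[]
  for c in("scene","top"):
    r=vision.landmark_of(c,n);print(n,c,[(np.round(x["location"],1),round(x["confidence"],2),at_z(c,x["location"],.11).round(4)) for x in r[:3]])
    if r:L.append((c,r[0]["location"]))
  if len(L)==2:print(tri(L))
E
```

```text
[0.45486156 0.08783472 0.01685366] [-0.51094835  0.4611961   0.82019494] 7.25
pad click [0.53252454 0.0661841  0.11      ]
door_push scene [(array([286.5, 196.9]), 0.76, array([0.525 , 0.0669, 0.11  ]))]
door_push top [(array([291. , 221.2]), 0.81, array([0.5337, 0.0586, 0.11  ]))]
(array([0.52677066, 0.06058698, 0.11981167]), [np.float64(0.00569179736663879), np.float64(0.005691797366638938)])
door_hinge_line scene [(array([259.1, 162.7]), 0.76, array([0.5548, 0.1881, 0.11  ])), (array([364.9, 272.9]), 0.55, array([ 0.4917, -0.2006,  0.11  ]))]
door_hinge_line top [(array([245., 215.]), 0.91, array([0.5513, 0.1755, 0.11  ]))]
(array([0.54441793, 0.17153241, 0.13959921]), [np.float64(0.001321487380494939), np.float64(0.0013214873804948302)])
```

Emit:
jog_arm:
  commands:
    - [[0, 0, -3], 0]
    - [[0, 0, -5], 0]
    - [[0, 0, -5], 0]

```text
clock: 7.85
position: [0.4545, 0.0877, 0.0114]
tcp_rot: [-0.04, 0.999, -0.0, -0.0]
contact_force: [0.1, -0.5, -0.0]
opening: -0.0
gripper_force: 0.0
```

Emit:
jog_arm:
  commands:
    - [[0, 0, -4], 0]
    - [[0, 0, -8], 0]
    - [[0, 0, -12], 0]
    - [[0, 0, -12], 0]

```text
clock: 8.25
position: [0.4542, 0.0876, -0.0009]
tcp_rot: [-0.04, 0.999, -0.0, -0.001]
contact_force: [-0.5, 0.9, -0.1]
opening: -0.0
gripper_force: 0.0
```

Emit:
jog_arm:
  commands:
    - [[0, 0, -4], 0]
    - [[0, 0, -8], 0]
    - [[0, 0, -11], 0]
    - [[0, 0, -14], 0]
    - [[0, 0, -14], 0]

```text
clock: 8.75
position: [0.4545, 0.0877, -0.0146]
tcp_rot: [-0.04, 0.999, -0.0, -0.0]
contact_force: [0.0, 0.3, 0.2]
opening: -0.0002
gripper_force: 0.0
```

Emit:
jog_arm:
  commands:
    - [[0, 0, -3], 0]
    - [[0, 0, -6], 0]
    - [[0, 0, -9], 0]
    - [[0, 0, -9], 0]

```text
clock: 9.15
position: [0.4551, 0.0879, -0.0214]
tcp_rot: [-0.039, 0.999, 0.001, -0.001]
contact_force: [-5.6, -0.9, 20.4]
opening: -0.0001
gripper_force: 10.0
```

The worktop is touched at TCP z of about −0.0205, so the real fingertips stand about 20 mm above the reported TCP height, and I'll correct for that. Now I'll go to the pad with the tips at about 0.108.

Emit:
jog_arm:
  commands:
    - [[0, 0, 40], 0]
    - [[0, 0, 85], 0]
    - [[10, -5, 110], 0]
    - [[30, -17, 111], 0]
    - [[46, -26, 111], 0]
    - [[46, -26, 111], 0]

```text
clock: 9.75
position: [0.5035, 0.0603, 0.0887]
tcp_rot: [-0.038, 0.999, -0.0, 0.002]
contact_force: [-0.3, 0.2, -0.8]
opening: 0.0002
gripper_force: 0.0
```

Emit:
jog_arm:
  commands:
    - [[5, 0, 0], 0]
    - [[10, 0, 0], 0]
    - [[15, 0, 0], 0]
    - [[19, 0, 0], 0]
    - [[22, 0, 0], 0]
    - [[25, 0, 0], 0]
    - [[25, 0, 0], 0]

```text
clock: 10.45
position: [0.524, 0.0617, 0.0874]
tcp_rot: [-0.04, 0.999, -0.0, -0.002]
contact_force: [-4.4, -0.7, 3.8]
opening: -0.0003
gripper_force: 2.4
```

Emit:
jog_arm:
  commands:
    - [[3, 0, 0], 0]
    - [[6, 0, 0], 0]
    - [[9, 0, 0], 0]
    - [[12, 0, 0], 0]
    - [[12, 0, 0], 0]

```text
clock: 10.95
position: [0.5384, 0.0614, 0.0877]
tcp_rot: [-0.039, 0.999, -0.0, 0.0]
contact_force: [-0.7, -1.2, -0.9]
opening: -0.0001
gripper_force: 0.6
```

Emit:
jog_arm:
  commands:
    - [[2, 0, 0], 0]
    - [[4, 0, 0], 0]
    - [[6, 0, 0], 0]
    - [[6, 0, 0], 0]

```text
clock: 11.35
position: [0.54, 0.0619, 0.0874]
tcp_rot: [-0.04, 0.999, 0.0, -0.005]
contact_force: [-9.6, -1.1, 7.4]
opening: -0.0
gripper_force: 4.8
```

The door gave at the catch, the force dropped, and then it met a firm stop at x = 0.540, which is the predicted shut position. Now I'll retreat and move over the paddle.

Emit:
jog_arm:
  commands:
    - [[-15, 0, 0], 0]
    - [[-45, 0, 5], 0]
    - [[-52, -10, 50], 0]
    - [[-55, -45, 80], 0]
    - [[-58, -90, 80], 0]
    - [[-58, -135, 80], 0]
    - [[-58, -180, 80], 0]
    - [[-58, -225, 80], 0]
    - [[-58, -248, 80], 0]
    - [[-58, -248, 80], 0]

```text
clock: 12.35
position: [0.487, -0.1916, 0.1693]
tcp_rot: [-0.036, 0.999, -0.002, 0.002]
contact_force: [0.1, 0.1, 0.2]
opening: 0.0001
gripper_force: 0.0
```

```bash
python3 - <<'E'
from h import *
s=manip.state();print(s["position"],s["contact_force"],s["clock"])
a=vision.camera("scene");b=vision.camera("top")
f=cv2.convertScaleAbs
m=np.hstack([cv2.resize(f(a[120:220,240:340],alpha=1.2),(400,400)),cv2.resize(f(a[195:295,310:410],alpha=1.2),(400,400))])
cv2.imwrite("pics/b1.png",m)
for c in("scene","top"):
  r=vision.landmark_of(c,"door_push");print(c,[(np.round(x["location"],1),round(x["confidence"],2),at_z(c,x["location"],.11).round(4)) for x in r[:2]])
P=[]
H=np.array([.553,.177])
for th in(0,.06,.12):
    aa=th-.105;d=np.array([-np.sin(aa),-np.cos(aa)]);n=np.array([-np.cos(aa),np.sin(aa)])
    g=lambda l,o,z:((proj("scene",(*(H+l*d+o*n),z))-[240,120])*4).round(0)
    print(th,"ft",g(.136,.014,.136),"fb",g(.136,.014,.022),"pad",g(.118,.014,.11))
E
```

```text
[ 0.48695502 -0.19160825  0.16925772] [0.09258797 0.0561825  0.21656161] 12.35
scene [(array([363. , 271.2]), 0.25, array([ 0.4922, -0.1949,  0.11  ]))]
top [(array([292.4, 216.4]), 0.65, array([0.546, 0.055, 0.11 ])), (array([386.5, 239.8]), 0.48, array([ 0.483 , -0.1809,  0.11  ]))]
0 ft [247. 280.] fb [254. 365.] pad [225. 287.]
0.06 ft [238. 289.] fb [246. 373.] pad [217. 294.]
0.12 ft [228. 297.] fb [237. 381.] pad [208. 301.]
```

View pics/b1.png

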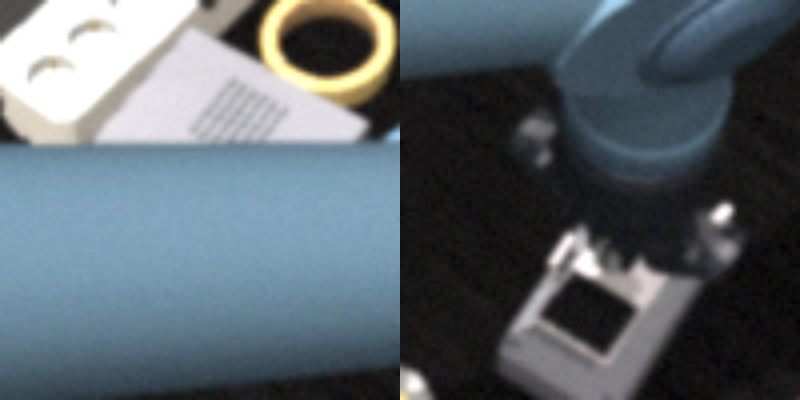

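The arm hides the door in the scene view, but the top network puts the push pad at (0.546, 0.055), near its shut position. In the right half the paddle's black pad is clear at (590,315) with the gripper above it. I'll descend gently.

Emit:
jog_arm:
  commands:
    - [[0, 0, -30], 0]
    - [[0, 0, -58], 0]
    - [[0, 0, -65], 0]
    - [[0, 0, -65], 0]
    - [[0, 0, -65], 0]

```text
clock: 13.05
position: [0.4871, -0.1857, 0.1038]
tcp_rot: [-0.04, 0.999, -0.0, 0.001]
contact_force: [0.1, -0.7, 0.4]
opening: -0.0
gripper_force: 0.0
```

```bash
python3 - <<'E'
from h import *
s=manip.state();print(s["position"],s["contact_force"],s["clock"])
p=s["position"]
a=vision.camera("scene");b=vision.camera("top");cv2.imwrite("pics/raw_s.png",a);cv2.imwrite("pics/raw_t.png",b)
print("tip px",proj("scene",p+[0,0,.0205]),"tcp px",proj("scene",p),proj("top",p+[0,0,.02]))
q=a[225:300,325:405].mean(2);ys,xs=np.where(q<45);print(len(xs))
E
```

```text
[ 0.48705853 -0.18568304  0.10379362] [ 0.14652327 -0.69775643  0.39554679] 13.05
tip px [358.84425702 268.2749326 ] tcp px [358.23727898 271.33210481] [389.19510285 237.39861901]
3923
```

Emit:
jog_arm:
  commands:
    - [[0, 0, -2], 0]
    - [[0, 0, -4], 0]
    - [[0, 0, -6], 0]
    - [[0, 0, -8], 0]
    - [[0, 0, -8], 0]

```text
clock: 13.65
position: [0.4856, -0.1861, 0.0945]
tcp_rot: [-0.04, 0.999, 0.0, -0.0]
contact_force: [-0.5, 0.3, -0.3]
opening: -0.0003
gripper_force: 0.0
```

Emit:
jog_arm:
  commands:
    - [[0, 0, -2], 0]
    - [[0, 0, -4], 0]
    - [[0, 0, -5], 0]
    - [[0, 0, -5], 0]

```text
clock: 14.05
position: [0.4858, -0.1861, 0.0896]
tcp_rot: [-0.04, 0.999, 0.0, -0.0]
contact_force: [0.4, -0.0, -0.7]
opening: -0.0001
gripper_force: 0.0
```

Emit:
jog_arm:
  commands:
    - [[0, 0, -2], 0]
    - [[0, 0, -4], 0]
    - [[0, 0, -4], 0]

```text
clock: 14.35
position: [0.4857, -0.186, 0.0855]
tcp_rot: [-0.04, 0.999, 0.0, -0.0]
contact_force: [0.0, -0.1, -0.1]
opening: 0.0005
gripper_force: 0.0
```

Emit:
jog_arm:
  commands:
    - [[0, 0, -2], 0]
    - [[0, 0, -4], 0]
    - [[0, 0, -4], 0]

```text
clock: 14.65
position: [0.4856, -0.186, 0.0815]
tcp_rot: [-0.04, 0.999, 0.0, -0.0]
contact_force: [0.3, 0.1, -0.7]
opening: -0.0001
gripper_force: 0.0
```

Emit:
jog_arm:
  commands:
    - [[0, 0, -2], 0]
    - [[0, 0, -3], 0]
    - [[0, 0, -3], 0]

```text
clock: 14.95
position: [0.486, -0.1863, 0.079]
tcp_rot: [-0.04, 0.999, 0.0, -0.0]
contact_force: [-1.1, 0.5, 2.4]
opening: 0.0004
gripper_force: 1.2
```

Contact at TCP z of about 0.079. I'll press on in stages, comparing force with travel.

Emit:
jog_arm:
  commands:
    - [[0, 0, -3], 0]
    - [[0, 0, -6], 0]
    - [[0, 0, -9], 0]
    - [[0, 0, -9], 0]
    - [[0, 0, -9], 0]

```text
clock: 15.45
position: [0.4857, -0.1864, 0.0698]
tcp_rot: [-0.039, 0.999, -0.0, -0.0]
contact_force: [-1.4, 0.1, 3.5]
opening: 0.0002
gripper_force: 1.8
```

Emit:
jog_arm:
  commands:
    - [[0, 0, -3], 0]
    - [[0, 0, -6], 0]
    - [[0, 0, -6], 0]
    - [[0, 0, -6], 0]
    - [[0, 0, -6], 0]

```text
clock: 15.95
position: [0.4857, -0.1863, 0.0639]
tcp_rot: [-0.04, 0.999, -0.0, -0.0]
contact_force: [-2.0, -0.3, 4.5]
opening: -0.0004
gripper_force: 2.3
```

```bash
python3 - <<'E'
from h import *
F=[];Z=[]
for i in range(6):
    b=vision.camera("top");s=manip.state();F.append(s["contact_force"]);Z.append(s["position"][2])
a=vision.camera("scene")
print(np.mean(F,0),np.std(F,0),np.mean(Z),manip.state()["clock"])
r0=cv2.imread("pics/scene0.png")
f=lambda im:cv2.convertScaleAbs(im,alpha=.9)
A=cv2.resize(f(a[230:300,325:405]),(400,350),interpolation=cv2.INTER_CUBIC);B=cv2.resize(f(r0[230:300,325:405]),(400,350),interpolation=cv2.INTER_CUBIC)
C=cv2.resize(b[195:245,230:310],(400,250),interpolation=cv2.INTER_CUBIC);D=cv2.resize(b[195:265,350:430],(400,250))
cv2.imwrite("pics/c1.png",np.vstack([np.hstack([A,B]),np.hstack([C,D])]))
E
```

```text
[-2.47593489 -0.75530553  5.22172637] [0.17936227 0.54925488 0.52780062] 0.06391798727604704 16.3
```

View pics/c1.png

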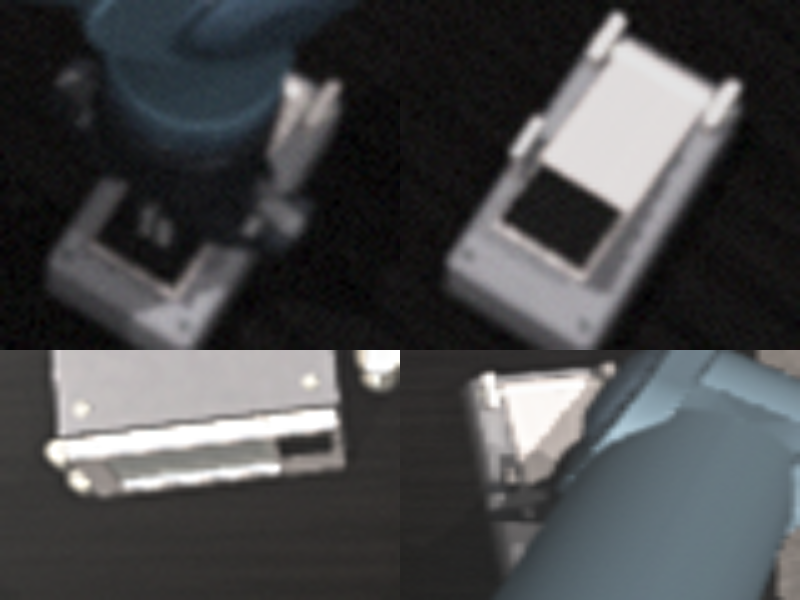

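The bottom-left panel (top view) shows the guard door flush with and parallel to the chamber front. The top panels show the paddle's near edge has moved down, with the rim corner going from about (588,282) to about (178,297) relative to the fixed housing. I'll measure that shift numerically to get the paddle angle.

```bash
cat > pa.py <<'E'
from h import *
from scipy.ndimage import map_coordinates
h=.0095; C=np.array([.484,-.1855]); yaw=.085
u=np.array([np.cos(yaw),np.sin(yaw)])
def P(th,r,w=0,t=.007):   # point on paddle top, r from axis, w lateral
    X=.098+.0
    ax=C+u*(.105*np.cos(.3)-.007*np.sin(.3))
    q=ax-u*(r*np.cos(th)-t*np.sin(th))+np.array([-u[1],u[0]])*w
    return np.array([*q,h+.05+r*np.sin(th)+t*np.cos(th)])
def prof(im,w):
    a=proj("scene",P(.3,.105,w));b=proj("scene",P(.0,.150,w));L=np.linalg.norm(b-a);n=int(L*10)
    pts=a+(b-a)*np.linspace(0,1,n)[:,None]
    g=cv2.GaussianBlur(im.astype(np.float32).mean(2),(3,3),0)
    return map_coordinates(g,[pts[:,1],pts[:,0]],order=3),a,(b-a)/L,L
E
python3 - <<'E'
from pa import *
r0=cv2.imread("pics/scene0.png");c=vision.camera("scene")
for w in(-.018,-.012,0,.012,.018):
    for nm,im in(("0",r0),("now",c)):
        v,a,e,L=prof(im,w);print(w,nm,v[::10].round(0).astype(int).tolist())
    print("  model edge shift:",[(th,round(float((proj("scene",P(.3-th,.128,w))-a)@e),2)) for th in(0,.1,.15,.2,.3)])
E
```

```text
-0.018 0 [54, 57, 61, 65, 68, 75, 100, 148, 181, 182, 176, 178, 183, 185, 185, 186, 186, 185, 178, 160, 129, 100, 85, 73, 56, 36]
-0.018 now [23, 23, 23, 26, 30, 33, 33, 34, 37, 47, 73, 115, 139, 131, 122, 135, 156, 172, 175, 160, 132, 103, 87, 75, 57, 36]
  model edge shift: [(0, 8.32), (0.1, 11.56), (0.15, 12.97), (0.2, 14.25), (0.3, 16.39)]
-0.012 0 [28, 29, 29, 29, 29, 37, 71, 129, 171, 174, 165, 168, 177, 183, 185, 186, 185, 184, 177, 158, 128, 100, 85, 74, 57, 35]
-0.012 now [20, 19, 20, 21, 21, 19, 18, 19, 20, 24, 42, 75, 100, 104, 103, 108, 113, 120, 129, 129, 113, 92, 78, 65, 47, 28]
  model edge shift: [(0, 8.31), (0.1, 11.54), (0.15, 12.95), (0.2, 14.23), (0.3, 16.37)]
0 0 [29, 29, 28, 29, 31, 36, 65, 121, 168, 173, 162, 164, 174, 182, 184, 183, 182, 182, 177, 161, 132, 103, 86, 74, 57, 36]
0 now [46, 60, 65, 62, 52, 36, 24, 21, 20, 22, 37, 67, 92, 100, 100, 105, 108, 109, 107, 98, 84, 72, 64, 57, 43, 25]
  model edge shift: [(0, 8.28), (0.1, 11.5), (0.15, 12.92), (0.2, 14.19), (0.3, 16.33)]
0.012 0 [31, 30, 28, 29, 31, 35, 60, 117, 170, 179, 166, 164, 171, 180, 185, 185, 184, 183, 178, 163, 135, 105, 87, 76, 60, 38]
0.012 now [29, 32, 28, 21, 19, 18, 17, 17, 17, 20, 33, 62, 90, 98, 97, 102, 107, 108, 107, 99, 86, 73, 65, 58, 45, 28]
  model edge shift: [(0, 8.25), (0.1, 11.47), (0.15, 12.88), (0.2, 14.15), (0.3, 16.29)]
0.018 0 [31, 29, 28, 29, 31, 36, 63, 124, 179, 186, 170, 166, 174, 182, 184, 183, 184, 184, 179, 163, 135, 106, 89, 78, 59, 37]
0.018 now [23, 23, 22, 20, 20, 20, 18, 17, 18, 23, 37, 67, 96, 102, 98, 101, 107, 108, 105, 98, 86, 73, 64, 58, 44, 27]
  model edge shift: [(0, 8.24), (0.1, 11.45), (0.15, 12.86), (0.2, 14.13), (0.3, 16.27)]
```

The edge shift is about 4.1 px, so the paddle is at roughly 0.13 rad. I'll add 1.5 mm.

Emit:
jog_arm:
  commands:
    - [[0, 0, -1], 0]
    - [[0, 0, -1.5], 0]
    - [[0, 0, -1.5], 0]
    - [[0, 0, -1.5], 0]

```text
clock: 16.75
position: [0.4858, -0.1863, 0.0624]
tcp_rot: [-0.04, 0.999, -0.0, -0.0]
contact_force: [-1.6, -0.3, 5.8]
opening: -0.0001
gripper_force: 2.4
```

```bash
cat > m.py <<'E'
from pa import *
from scipy.interpolate import interp1d
r0=cv2.imread("pics/scene0.png");F=[];Z=[];ims=[]
for i in range(8):
    ims.append(vision.camera("scene").astype(float));s=manip.state();F.append(s["contact_force"]);Z.append(s["position"][2])
c=np.mean(ims,0)
def edge(v,lo,hi):
    b=v[lo:hi];i0=b.min();k=b.argmin();pk=b[k:].max();j=k+np.where(b[k:]>(i0+pk)/2)[0][0];return (lo+j)/10
for w in(-.012,-.006,0,.006,.012,.018):
    v,a,e,L=prof(r0,w);x0=edge(v,30,90);v,a,e,L=prof(c,w);x1=edge(v,70,140)
    base=(proj("scene",P(.3,.126,w))-a)@e
    t=np.linspace(0,.3,31);sh=[(proj("scene",P(.3-q,.126,w))-a)@e-base for q in t]
    print(w,round(x1-x0,2),"theta",np.interp(x1-x0,sh,t).round(3))
print(np.mean(F,0),np.mean(Z),manip.state()["clock"])
E
python3 m.py
```

```text
-0.012 4.4 theta 0.143
-0.006 4.5 theta 0.147
0 4.6 theta 0.151
0.006 4.4 theta 0.144
0.012 4.3 theta 0.14
0.018 4.5 theta 0.148
[-2.22574987 -0.91017447  5.40656803] 0.062438927919492196 17.15
```

The paddle is at about 0.146 rad with 5.4 N, which is the middle of its travel. I'll hold it there.

Emit:
jog_arm:
  commands:
    - [[0, 0, 0], 0]
    - [[0, 0, 0], 0]
    - [[0, 0, 0], 0]
    - [[0, 0, 0], 0]
    - [[0, 0, 0], 0]
    - [[0, 0, 0], 0]
    - [[0, 0, 0], 0]
    - [[0, 0, 0], 0]
    - [[0, 0, 0], 0]
    - [[0, 0, 0], 0]

```text
clock: 18.15
position: [0.4858, -0.1863, 0.0624]
tcp_rot: [-0.04, 0.999, -0.0, -0.0]
contact_force: [-3.5, -1.0, 5.1]
opening: -0.0005
gripper_force: 2.4
```

Emit:
jog_arm:
  commands:
    - [[0, 0, 0], 0]
    - [[0, 0, 0], 0]
    - [[0, 0, 0], 0]
    - [[0, 0, 0], 0]
    - [[0, 0, 0], 0]
    - [[0, 0, 0], 0]
    - [[0, 0, 0], 0]
    - [[0, 0, 0], 0]
    - [[0, 0, 0], 0]
    - [[0, 0, 0], 0]

```text
clock: 19.15
position: [0.4858, -0.1863, 0.0625]
tcp_rot: [-0.04, 0.999, -0.0, -0.0]
contact_force: [-3.2, -2.0, 5.2]
opening: 0.0004
gripper_force: 2.4
```

Emit:
jog_arm:
  commands:
    - [[0, 0, 0], 0]
    - [[0, 0, 0], 0]
    - [[0, 0, 0], 0]
    - [[0, 0, 0], 0]
    - [[0, 0, 0], 0]
    - [[0, 0, 0], 0]
    - [[0, 0, 0], 0]
    - [[0, 0, 0], 0]
    - [[0, 0, 0], 0]
    - [[0, 0, 0], 0]

```text
clock: 20.15
position: [0.4858, -0.1863, 0.0625]
tcp_rot: [-0.04, 0.999, -0.0, -0.0]
contact_force: [-3.5, -1.2, 4.7]
opening: -0.0002
gripper_force: 2.4
```

Emit:
jog_arm:
  commands:
    - [[0, 0, 0], 0]
    - [[0, 0, 0], 0]
    - [[0, 0, 0], 0]
    - [[0, 0, 0], 0]
    - [[0, 0, 0], 0]
    - [[0, 0, 0], 0]
    - [[0, 0, 0], 0]
    - [[0, 0, 0], 0]
    - [[0, 0, 0], 0]
    - [[0, 0, 0], 0]

```text
clock: 21.15
position: [0.4858, -0.1863, 0.0624]
tcp_rot: [-0.04, 0.999, -0.0, -0.0]
contact_force: [-3.1, -1.3, 4.7]
opening: -0.0001
gripper_force: 2.4
```

```bash
python3 m.py && python3 -c "
from station import manip
print(manip.sign_off())"
```

```text
-0.012 4.4 theta 0.143
-0.006 4.5 theta 0.147
0 4.6 theta 0.151
0.006 4.4 theta 0.144
0.012 4.3 theta 0.14
0.018 4.5 theta 0.148
[-2.37579578 -1.14722768  4.94679242] 0.06243911917648236 21.55
the job is handed in; nothing more can be done
None
```

The job is handed in at about 21.6 s: the guard door was pushed shut over its catch first, then the paddle was held near mid-travel (about 0.145 rad, estimated from the camera) for over 4 s and was still held at hand-in; no bystander was knowingly touched, though I made no final check on them.

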